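# Raise the labeller's pressure arm and push out the finished bottle

## Task

The bottle lying on the labelling machine has its label and must come off. Push the machine's counterweighted pressure arm (the hinged fork with the black bar across its front) up past its balance point, so that it stays raised by itself; then push the bottle endways along the rollers until it lies wholly off them in the outfeed trough. Push gently with the fingers: do not pinch the arm or the bottle, do not pick the bottle up, and leave the other things on the bench as they stand.

Things in the scene. Friction and masses are not known exactly. Their poses are not given: they have to be found in the camera images.
- labeller: Bench machine that labels round bottles, fixed on the bench: white housing 190 mm wide (y), deck 56 mm high, x = -90 to 340 mm. Origin on the bench under the middle of the roller bed; x points to the machine's back, y to its left (towards the outfeed trough), z up. Hinge posts 164 mm high stand at x = 130, y = -73 and 73 mm; a label reel behind them (x = 213 to 337 mm) is 187 mm high.
- roller_bed (a point): Middle of the roller bed, at the height of the roller tops (89 mm above the bench). Two black rollers, 28 mm thick, axes 44 mm apart, run along the labeller's y, 65 mm to either side of this point; the bottle lies in the groove between them. Nothing on the bed's right-hand side (-y) stands higher than 81 mm.
- trough (a point): Middle of the place in the outfeed trough where the bottle's body belongs: 145 mm left (labeller's +y) of the roller bed's middle, at the height of the lying bottle's axis (107 mm above the bench). The trough is a steel V in line with the rollers, from 73 mm to an end plate at 232 mm left of the bed's middle, its bed 1 mm lower than theirs; sides 98 mm, end plate 128 mm above the bench.
- press_hinge (a point): Hinge axis of the pressure arm, along the labeller's y, half-way between its posts; 130 mm behind the roller bed's middle and 145 mm above the bench. The arm's counterweight, a steel bar on a cranked tail above and behind the hinge, is 213 mm high with the arm down. Raised, the fork stands almost upright over this axis, 360 mm high.
- pressure_arm (a joint): Angle of the pressure arm about its hinge, rad. About 0: level, its press roller resting on the bottle. It grows as the front goes up. Below its balance point, near 0.94 rad, it falls back down; beyond it, it swings up by itself to a stop at 1.5 and stays. Lifting it by the bar takes about 1.5 to 2.5 N at first, less as it rises.
- grip_bar (a point): Middle of the grip bar across the front of the pressure arm's fork, along the labeller's y, 210 mm from the hinge axis: a black plastic sleeve, 12 mm thick, 112 mm long, that turns freely on its rod. Arm down: 80 mm in front of the bottle's axis, 145 mm above the bench, 80 mm of free air below. The press roller (24 mm thick) lies 80 mm behind it in the fork (side bars 114 mm apart inside).
- bottle_mid (a point): Labelled amber bottle, about 200 g, lying on the rollers along the labeller's y. This point: on its axis, half-way along its round body (50 mm thick, 80 mm long), 107 mm above the bench. The flat base is 40 mm to the right of it (labeller's -y), the end of the white cap 72 mm to the left. In the trough, wholly off the rollers: this point 105 to 160 mm left of the bed's middle. 1 to 4 N slides it.
- dropper_bottle_mid (a point): Bystander: small amber bottle with blue collar and dropper bulb standing on the bench, 48 mm thick, 122 mm high; point on its axis 60 mm up.
- white_bottle_mid (a point): Bystander: white plastic bottle standing on the bench, 54 mm thick, 100 mm high; point on its axis 50 mm up.
- label_roll_mid (a point): Bystander: spare roll of blank labels lying flat on the bench, 76 mm across, 40 mm high; point on its axis half-way up.
Things that resemble listed ones, but are neither listed nor needed, are in the scene too. Leave any yellow look-alike of the part that bears bottle_mid alone.

How it is judged (in metres and radians):
On the way, in this order (a step that is already met when the one before it is completed fails the run):
1. the pressure arm has been pushed over its balance point and stands raised, the bottle still on the rollers (value of joint pressure_arm above 1.3 rad and y of bottle_mid in the frame of labeller below 0.05 m), for 0.2 s.
2. the bottle lies in the trough, wholly off the rollers (y of bottle_mid in the frame of labeller above 0.105 m and value of joint pressure_arm above 1.3 rad), for 0.2 s.
At the end, for the whole second after the job is handed in: The pressure arm stands raised by itself (beyond 1.3 rad) and still; the bottle lies at rest in the outfeed trough, its base past the end of the rollers (middle of its body at 105 to 165 mm along the labeller's y), within 10 mm of the trough's line and 7 degrees of its direction (all of step 2 and velocity of joint pressure_arm between -0.1 and 0.1 rad/s and y of bottle_mid in the frame of labeller below 0.165 m and x of bottle_mid in the frame of labeller between -0.01 and 0.01 m and height (world z) of bottle_mid between 0.098 and 0.116 m and angle between the y axis of bottle_mid and the y axis of labeller, either way round below 0.12 rad and linear speed of bottle below 0.02 m/s); the robot touches nothing.
It fails at once if the bottle was lifted (more than 25 mm) or fell off the machine (height (world z) of bottle_mid above 0.132 m or height (world z) of bottle_mid below 0.09 m).
It fails at once if the bottle was pushed along (more than 30 mm) while the pressure arm was down (distance of bottle_mid from where it was at the start of the episode above 0.03 m and value of joint pressure_arm below 0.9 rad).
It fails at once if the pressure arm or the bottle was pinched or pushed roughly (over 30 N from the fingers) (contact force between the fingers and pressure_arm above 30 N or contact force between the fingers and bottle above 30 N).
It fails at once if the arm or bottle was pushed with the robot's arm or gripper body instead of the fingers (over 10 N) (contact force between the arm and pressure_arm above 10 N or contact force between the arm and bottle above 10 N).
It fails at once if a bystander was moved more than 20 mm or tipped (distance of any of dropper_bottle_mid, white_bottle_mid, label_roll_mid from where it was at the start of the episode above 0.02 m or angle between any of dropper_bottle_mid, white_bottle_mid's own z axis and vertical above 0.4 rad).
It also fails if it takes over 54 s, if anything falls off the work surface, if the arm or the gripper's body presses on something with over 40 N, if the wrist force passes 120 N, or if a joint passes its speed limit or range.

## Robot

A 7-joint arm with a two-finger parallel gripper is mounted at the origin on the work surface. World frame = base frame: x ahead of the robot, y to its left, z up, the work surface at z = 0. Lengths are in m, angles in degrees, forces in N, time in s.
With the tool pointing down it reaches from about 0.35 to 0.9 m from the base axis. Payload 19.9 kg.
Tool frame: the origin (TCP) lies between the finger pads; the fingertips stand 25 mm ahead of it and the grasp point (between the pads) lies 6 mm ahead of it; z points along the fingers, y is the line along which they close (so a half turn about z gives the same grasp; the last joint's range is limited). The gripper opens to 85 mm and grips with 20 to 120 N. Pads are 22 mm wide; open, the fingers measure 114 mm over their backs; the gripper's body (76 mm by 85 mm) begins 54 mm behind the grasp point. The pads swing forward as they close: fully open they stand 13 mm farther back than shut.
Start: joints at [64.887, 23.915, -0.59, 92.452, 0.269, 63.638, -3.037], TCP at [0.242, -0.576, 0.221] pointing down, gripper open.
Joint ranges: [-161.28, 161.28], [-22.2, 115.67], [-73.04, 71.86], [3.21, 147.25], [-68.34, 248.33], [10.77, 114.83], [-161.83, 161.83]. Speed limits (degrees/s): [108.29, 108.29, 136.94, 136.94, 172.46, 172.46, 172.46].

## Interface

Orientations are given as [roll, pitch, yaw] about the fixed x, y, z axes, in that order (R = Rz(yaw) Ry(pitch) Rx(roll)).
In Python, from cell import r gives the robot as it stands.
- The arm moves only by the tool play_rows, never from a script. Its argument "steps" is text: rows parted by semicolons, each of 7 numbers parted by spaces: the turn, a rotation vector about the tool's x, y, z in rad, then the shift along the tool's x, y, z in mm, then the closure, from -1 (fully open) to 1 (shut), so that 0 is half open. In form: wx wy wz tx ty tz hand; .... A call has 1 to 12 rows; each row shifts and turns the commanded pose from where the row before left it, along the tool's axes as they then stand; what a row does not reach is not made up. A row lasts 1/10 s, in which the tool goes at most 50 mm and 8.59 degrees, less where a joint would pass 70% of its speed; a pose out of reach is approached as far as the arm can. A call is refused whole if a number of a shift passes 50 or a number of a turn 0.15, either way. A call with a gripper value outside its range is refused whole. The fingers move at their own pace and stop on an object; "squeeze" is the grip in N (left out, the last holds). Time passes only in rows, so rows that do not move let the fingers close. It gives the time, the measured TCP pose, the force, the opening and the grip force at its end, in the units of the state.
- r.read_state(): the state, without advancing time (a new reading comes with each control period).
- r.camera(name): name is "scene" or "side" or "wrist"; returns the picture (384x512x3 uint8, red, green, blue); there is no depth.
- r.get_calibration(name): a dict with "camera_matrix" (3x3 intrinsics, pixels), "R" (3x3) and "t" (3): a world point X has camera coordinates R X + t. Camera axes: x right, y down, z forward; pixel columns grow to the right and rows downward; lengths in m; the calibration is good to about 2 mm. A picture is of the moment at which its call begins: read the wrist's pose just before it. get_calibration takes no time and is no camera call; for the wrist camera it gives the pose at the moment of the call.
- r.finish_job(): hands the job in; it is judged then, once.
The state is a dict: "t": time; "qpos": joint angles; "joint_velocities": joint speeds; "joint_efforts": joint torques, N m; "position": TCP position; "eef_rot": TCP orientation; "force": force on the tool from outside, world axes, zero at the start; "torque": the same for the moment, N m; "opening": finger opening in m; "gripper_force": force on a finger pad.
Only numpy, scipy, OpenCV 4.12 (cv2) and the standard library are available. Lean on these libraries where they do the work, as an engineer would, in place of code of your own. Each camera call takes 0.05 s, during which the arm holds its last target. There are 200 camera calls.

## Working session

There is one attempt and no reset: what is moved stays moved. The work goes in short steps, Python scripts to look and compute and a tool call to move; the robot and the scene stay as the last step left them, time stands still between calls to the robot, and variables do not carry over. Pictures are saved under pics/ and viewed, at most 10 in all, crops included, and the job is handed in when it is done.

Besides the shell and the picture viewer there is one more tool, called after "Emit:" as name(argument=value, ...) on one line, values as JSON. play_rows: Moves the arm, as the interface text tells. Its arguments: {"type":"object","properties":{"steps":{"type":"string"},"squeeze":{"type":"number"}},"required":["steps"]}

```bash
mkdir -p pics; python3 - <<'E'
from cell import r
import cv2
s=r.read_state(); print({k:s[k] for k in('t','position','eef_rot','opening','force')})
for n in('scene','side'):
    c=r.get_calibration(n); print(n,c)
    cv2.imwrite(f'pics/{n}0.png',cv2.resize(r.camera(n)[:,:,::-1],(800,600),interpolation=cv2.INTER_CUBIC))
E
```

```text
{'t': 0.0, 'position': array([ 0.24137966, -0.57609972,  0.22084023]), 'eef_rot': array([-1.79926678e+02,  4.30901811e-03,  2.27325758e+01]), 'opening': 0.08538744856948562, 'force': array([ 0.50103758, -0.3636329 ,  0.3042352 ])}
scene {'camera_matrix': array([[378.45225971,   0.        , 252.37184423],
       [  0.        , 378.45225971, 184.85265974],
       [  0.        ,   0.        ,   1.        ]]), 'R': array([[-0.0262091 ,  0.99948926, -0.01828405],
       [ 0.62858188,  0.00225548, -0.77774014],
       [-0.77730168, -0.0318769 , -0.62831995]]), 't': array([ 0.03732173, -0.26630735,  1.48057355])}
side {'camera_matrix': array([[478.34492011,   0.        , 254.43557087],
       [  0.        , 478.34492011, 197.66372254],
       [  0.        ,   0.        ,   1.        ]]), 'R': array([[-0.88966841, -0.45660422,  0.00164457],
       [-0.31538603,  0.61190001, -0.72533442],
       [ 0.33018445, -0.6458258 , -0.6883947 ]]), 't': array([0.49720145, 0.25919421, 1.11911107])}
```

View pics/scene0.png

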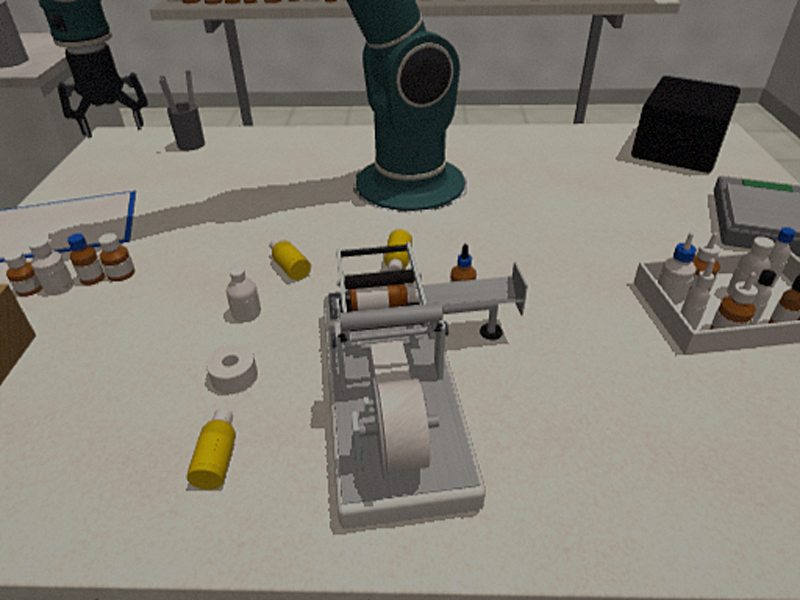

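View pics/side0.png

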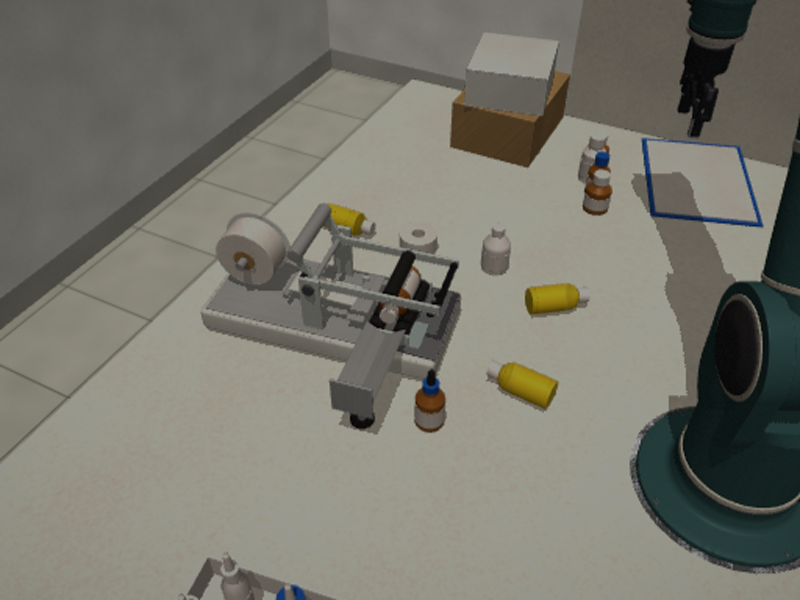

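The amber bottle with a white label lying on the rollers, scene (378,298) and side (405,290), fits bottle_mid. The yellow lying bottles at scene (290,260), (398,245) and (212,450) are look-alikes to be left alone. The machine's back points away from the robot and the trough is on world +y. I'll enlarge both views to confirm and to get keypoints.

```bash
python3 - <<'E'
import cv2,numpy as np
from cell import r
a=r.camera('scene')[:,:,::-1][145:295,205:345]; b=r.camera('side')[:,:,::-1][125:275,160:300]
f=lambda i:cv2.resize(i,(400,429),interpolation=cv2.INTER_CUBIC)
cv2.imwrite('pics/crop.png',np.hstack([f(a),f(b)]))
E
```

```text
(no output)
```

View pics/crop.png

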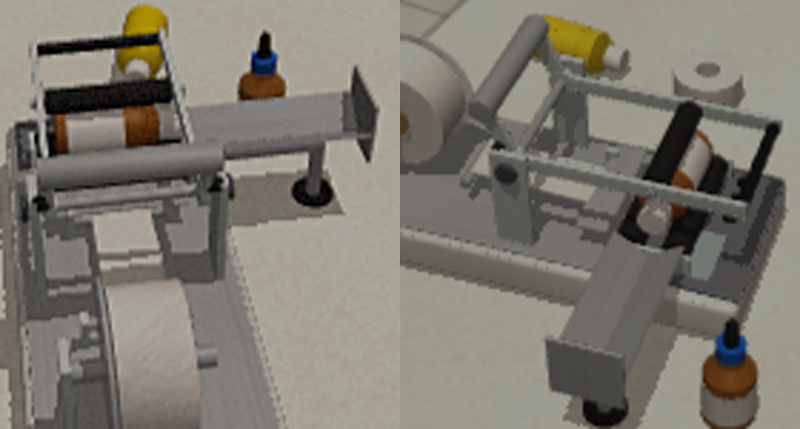

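The crop confirms it: an amber, white-labelled bottle lies under the black press roller, cap towards the trough. The grip bar ends are at crop (38,50) and (159,42) in scene, and (775,128) and (743,212) in side.

```bash
cat > h.py <<'E'
import numpy as np
from cell import r
def proj(n,X):
    c=r.get_calibration(n); p=(c['R']@np.atleast_2d(X).T).T+c['t']; q=(c['camera_matrix']@p.T).T; return q[:,:2]/q[:,2:]
def crop(n,p):
    p=np.array(p,float)
    return p/2.857+[205,145] if n=='scene' else (p-[400,0])/2.857+[160,125]
def W(P,m):
    x,y,a=P; m=np.atleast_2d(m)/1000; c,s=np.cos(a),np.sin(a)
    return np.c_[x+c*m[:,0]-s*m[:,1], y+s*m[:,0]+c*m[:,1], m[:,2]]
E
python3 - <<'E'
from h import *
from scipy.optimize import least_squares
K={'scene':[((38,50),(-80,-56,145)),((159,42),(-80,56,145)),((365,80),(0,232,128)),((40,203),(130,-73,145)),((222,187),(130,73,145))],
'side':[((743,212),(-80,56,145)),((775,128),(-80,-56,145)),((585,349),(0,232,128)),((507,175),(130,81,145))]}
def f(P): return np.concatenate([(proj(n,W(P,[m for _,m in K[n]]))-[crop(n,p) for p,_ in K[n]]).ravel() for n in K])
s=least_squares(f,[.45,0,0],loss='soft_l1'); P=s.x
print(P,np.rad2deg(P[2])); print(f(P).reshape(-1,2).round(1))
np.save('P.npy',P)
g=lambda yb:np.concatenate([proj('scene',W(P,[(0,yb-40,115)]))[0,:1]-crop('scene',(57,135))[:1],proj('scene',W(P,[(0,yb+40,115)]))[0,:1]-crop('scene',(158,125))[:1],proj('side',W(P,[(0,yb+72,107)]))[0]-crop('side',(653,220))])
b=least_squares(lambda v:g(v[0]),[0.]); print('bottle y',b.x,b.fun)
for k,m in dict(grip=(-80,0,145),bot=(0,0,107),hinge=(130,0,145),trough=(0,145,107)).items(): print(k,W(P,m).round(4))
# bystanders rough (bench/plane intersections), 800px scene coordinates
c=r.get_calibration('scene')
for k,(u,v),z in [('white',(242,298),.05),('roll',(231,372),.02),('dropper',(463,272),.09),('yel1',(290,260),.025),('yel2',(398,245),.03)]:
    d=c['R'].T@np.linalg.inv(c['camera_matrix'])@[u/1.5625,v/1.5625,1]; o=-c['R'].T@c['t']; print(k,(o+d*(z-o[2])/d[2]).round(3))
print(r.read_state()['qpos'])
E
```

```text
[ 0.57624753 -0.04132335  0.16805736] 9.628977198218415
[[ 0.6 -0.7]
 [ 0.1 -1.9]
 [ 0.3  1.2]
 [-0.9  1. ]
 [ 0.4 -0.6]
 [-0.1 -1.4]
 [-0.   0.1]
 [ 0.5 -0.4]
 [-0.3  0.7]]
bottle y [-5.99549903] [ 1.04408678 -3.04030144 -0.53267761  2.68067583]
grip [[ 0.4974 -0.0547  0.145 ]]
bot [[ 0.5762 -0.0413  0.107 ]]
hinge [[ 0.7044 -0.0196  0.145 ]]
trough [[0.552  0.1016 0.107 ]]
white [ 0.513 -0.296  0.05 ]
roll [ 0.664 -0.285  0.02 ]
dropper [0.487 0.098 0.09 ]
yel1 [ 0.363 -0.237  0.025]
yel2 [ 0.318 -0.021  0.03 ]
[64.88882634 23.93575957 -0.58946679 92.46832466  0.26603406 63.63727336
 -3.03577962]
```

Emit:
play_rows(steps="0 0 0.1143 0 0 0 1;0 0 0.1143 0 0 0 1;0 0 0 22 -36 0 1;0 0 0 22 -36 0 1;0 0 0 22 -36 0 1;0 0 0 22 -36 0 1;0 0 0 22 -36 0 1;0 0 0 22 -36 0 1;0 0 0 22 -36 0 1;0 0 0 22 -36 0 1;0 0 0 22 -36 0 1;0 0 0 22 -36 0 1", squeeze=20)

```text
t: 1.4
position: [0.3984, -0.183, 0.2216]
eef_rot: [180.0, -0.0, 9.6]
force: [0.5, -0.8, 0.1]
opening: 0.0001
gripper_force: 0.0
```

Emit:
play_rows(steps="0 0 0 15 -28 0 1;0 0 0 15 -28 0 1;0 0 0 15 -28 0 1;0 0 0 15 -27 0 1;0 0.1 0 0 0 0 1;0 0.1 0 0 0 0 1;0 0.1 0 0 0 0 1;0 0.1 0 0 0 0 1;0 0.1 0 0 0 0 1;0 0 0 0 0 0 1;0 0 0 0 0 0 1")

```text
t: 2.5
position: [0.4387, -0.0651, 0.2217]
eef_rot: [-180.0, -28.6, 9.6]
force: [0.5, -0.5, 0.4]
opening: -0.0
gripper_force: 0.0
```

```bash
cat >> h.py <<'E'
def st():
    s=r.read_state(); P=np.load('P.npy'); d=s['position'][:2]-P[:2]; c,q=np.cos(P[2]),np.sin(P[2])
    print('t',s['t'],'lab mm',np.round([1000*(c*d[0]+q*d[1]),1000*(-q*d[0]+c*d[1]),1000*s['position'][2]],1),'rot',s['eef_rot'].round(1),'F',s['force'].round(1),'q',s['qpos'].round(1),'op',round(s['opening'],4))
E
python3 -c "
from h import *
st()"
```

```text
t 2.5 lab mm [-139.6   -0.5  221.7] rot [-180.   -28.6    9.6] F [ 0.5 -0.5  0.4] q [ 27.2  -7.9 -14.3 135.2 -26.9  28.3 -46.7] op -0.0
```

Emit:
play_rows(steps="0 0 0 -9.6 0 17.6 1;0 0 0 -9.6 0 17.6 1;0 0 0 -9.6 0 17.6 1;0 0 0 -9.6 0 17.6 1;0 0 0 -9.6 0 17.6 1;0 0.1 0 0 0 0 1;0 0 0 0 0 0 1;0 0 0 0 0 0 1")

```text
t: 3.3
position: [0.4386, -0.0659, 0.1233]
eef_rot: [-179.6, -29.4, 9.5]
force: [0.4, -0.5, 0.2]
opening: 0.0001
gripper_force: 0.0
```

```bash
python3 - <<'E'
from h import *
import cv2
st()
cv2.imwrite('pics/c2.png',cv2.resize(r.camera('side')[:,:,::-1][110:260,170:370],(800,600),interpolation=cv2.INTER_CUBIC))
E
```

```text
t 3.3 lab mm [-139.8   -1.2  123.3] rot [-179.6  -29.4    9.5] F [ 0.4 -0.5  0.2] q [ 33.6   4.9 -21.8 141.3 -53.8  11.3 -17. ] op 0.0001
```

View pics/c2.png

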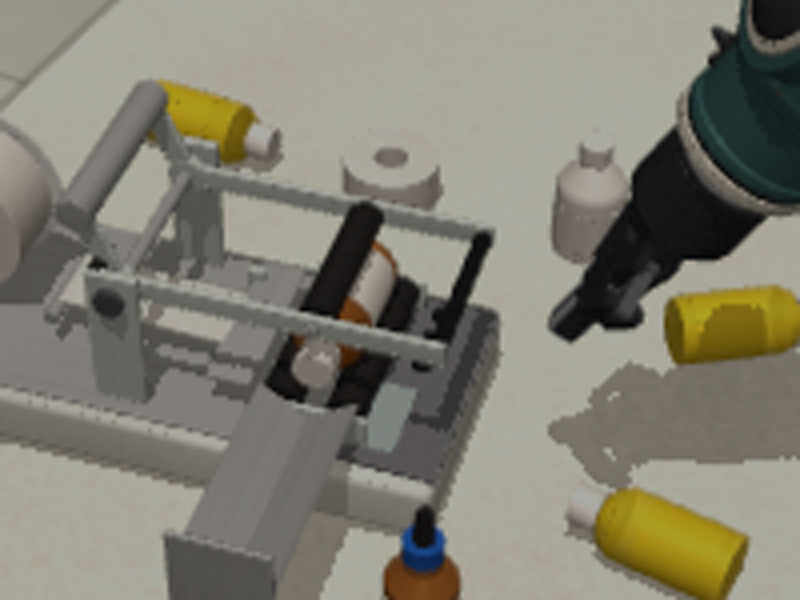

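Fingers are shut, just in front of and slightly below the bar, clear of everything: fingertip at crop (565,330), bar from (485,240) to (440,350). I'll slide along tool x to the bar.

Emit:
play_rows(steps="0 0 0 10 0 0 1;0 0 0 10 0 0 1;0 0 0 8 0 0 1;0 0.05 0 5 0 0 1;0 0.05 0 3 0 0 1;0 0 0 0 0 0 1")

```text
t: 3.95
position: [0.467, -0.061, 0.1434]
eef_rot: [-179.3, -33.5, 9.5]
force: [-0.5, -0.5, 0.2]
opening: -0.0003
gripper_force: 0.0
```

```bash
python3 -c "
from h import *
st()"
```

```text
t 3.95 lab mm [-111.    -1.1  143.4] rot [-179.3  -33.5    9.5] F [-0.5 -0.5  0.2] q [ 39.9   5.  -28.7 139.6 -65.1  11.   -6.4] op -0.0003
```

Emit:
play_rows(steps="0 0 0 3 0 0 1;0 0 0 3 0 0 1;0 0 0 3 0 0 1;0 0 0 4.4 0 -5.4 1;0 0 0 4.4 0 -5.4 1;0 0 0 4.4 0 -5.4 1;0 0 0 4.4 0 -5.4 1;0 0 0 0 0 0 1")

```text
t: 4.75
position: [0.4777, -0.0586, 0.1765]
eef_rot: [-179.4, -33.5, 9.7]
force: [-0.1, -0.1, 0.3]
opening: -0.0001
gripper_force: 0.0
```

```bash
python3 - <<'E'
from h import *
import cv2
st()
cv2.imwrite('pics/c3.png',cv2.resize(r.camera('side')[:,:,::-1][80:260,170:410],(800,600),interpolation=cv2.INTER_CUBIC))
E
```

```text
t 4.75 lab mm [-100.1   -0.5  176.5] rot [-179.4  -33.5    9.7] F [-0.1 -0.1  0.3] q [ 35.4   1.2 -24.2 137.  -48.2  15.5 -25. ] op -0.0001
```

View pics/c3.png

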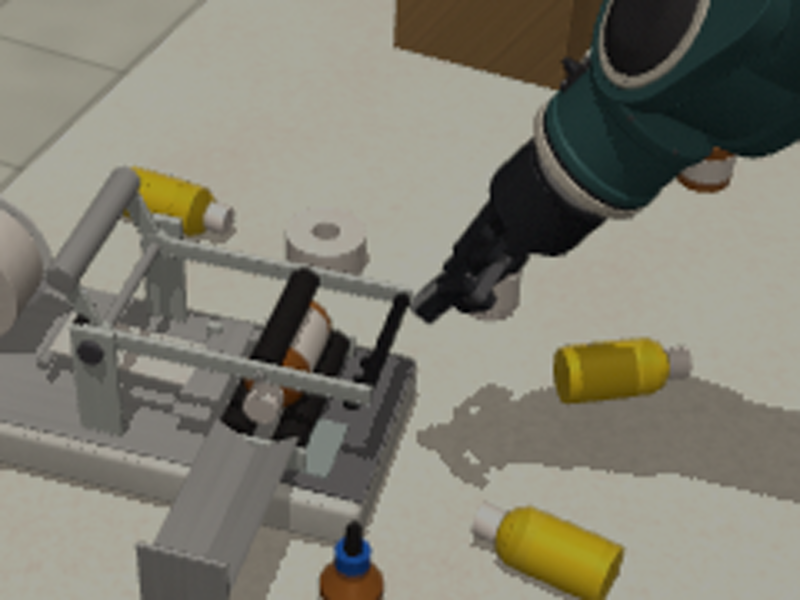

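The fingers slid up in front of the bar without catching it, so the arm is still down and the bottle hasn't moved. I'll back off, go lower and enter deeper.

Emit:
play_rows(steps="0 -0.06 0 -10 0 -6 1;0 0 0 -10 0 -6 1;0 0 0 -10 0 -6 1;0 0 0 -7 0 12 1;0 0 0 -7 0 12 1;0 0 0 -7 0 12 1;0 0 0 -7 0 12 1;0 0 0 0 0 0 1;0 0 0 0 0 0 1")

```text
t: 5.7
position: [0.4434, -0.0638, 0.1197]
eef_rot: [-179.3, -30.2, 9.6]
force: [0.1, 0.5, -0.0]
opening: -0.0001
gripper_force: 0.0
```

```bash
python3 -c "
from h import *
st()"
```

```text
t 5.7 lab mm [-1.347e+02  1.000e-01  1.197e+02] rot [-179.3  -30.2    9.6] F [ 0.1  0.5 -0. ] q [ 31.6   5.9 -19.8 141.4 -62.6  10.8  -8. ] op -0.0001
```

Emit:
play_rows(steps="0 0 0 10 0 0.6 1;0 0 0 10 0 0.6 1;0 0 0 8 0 0.6 1;0 0 0 6 0 0.5 1;0 0 0 5 0 0 1;0 0 0 3 0 0 1;0 0 0 0 0 0 1;0 0 0 0 0 0 1")

```text
t: 6.5
position: [0.4803, -0.0579, 0.1392]
eef_rot: [-179.3, -30.3, 9.6]
force: [0.5, 0.2, 0.2]
opening: -0.0003
gripper_force: 0.0
```

```bash
python3 -c "
from h import *
st()"
```

```text
t 6.5 lab mm [-97.4  -0.2 139.2] rot [-179.3  -30.3    9.6] F [0.5 0.2 0.2] q [ 23.6   6.2 -14.1 136.8 -46.1  12.4 -27.1] op -0.0003
```

Emit:
play_rows(steps="0 0 0 3 0 1 1;0 0 0 3 0 1 1;0 0 0 3 0 0 1;0 0 0 0 0 0 1;0 0 0 0 0 0 1")

```text
t: 7.0
position: [0.4889, -0.0561, 0.1418]
eef_rot: [-179.3, -30.3, 9.6]
force: [-0.6, 0.1, 0.7]
opening: -0.0
gripper_force: 0.0
```

```bash
python3 - <<'E'
from h import *
import cv2
st()
cv2.imwrite('pics/c4.png',cv2.resize(r.camera('side')[:,:,::-1][120:240,220:380],(800,600),interpolation=cv2.INTER_CUBIC))
E
```

```text
t 7.0 lab mm [-88.6   0.  141.8] rot [-179.3  -30.3    9.6] F [-0.6  0.1  0.7] q [ 22.1   6.6 -13.1 135.7 -43.6  12.6 -30. ] op -0.0
```

View pics/c4.png

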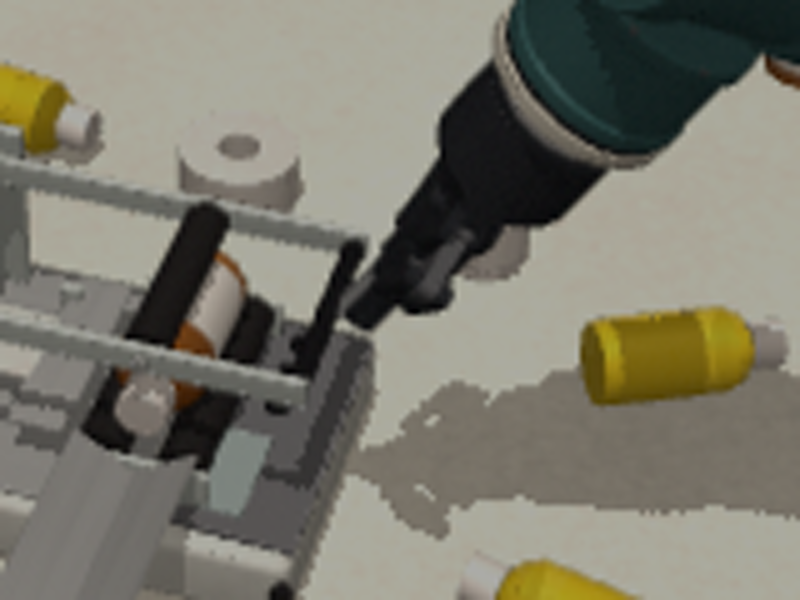

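```bash
python3 - <<'E'
from h import *
P=np.load('P.npy'); s=r.read_state()
from scipy.spatial.transform import Rotation as R
M=R.from_euler('xyz',s['eef_rot'],degrees=True).as_matrix(); p=s['position']
f=lambda X:((proj('side',X)-[220,120])*5).round(0).tolist()
for n,o in dict(tcp=(0,0,0),tip=(0,0,.025),tipx=(.011,0,.025),tcpx=(.011,0,0)).items(): print(n,f(p+M@o))
print('bar',f(W(P,[(-80,-56,145),(-80,0,145),(-80,56,145)])))
E
```

```text
tcp [[345.0, 325.0]]
tip [[319.0, 352.0]]
tipx [[302.0, 340.0]]
tcpx [[328.0, 313.0]]
bar [[356.0, 249.0], [329.0, 317.0], [300.0, 389.0]]
```

The fit and geometry show the bar hiding the fingertips, so the fingers are now under it and just touching. I'll press a little and start to lift.

Emit:
play_rows(steps="0 0 0 2.5 0 -1.5 1;0 0 0 2.5 0 -1.5 1;0 0 0 2.5 0 -1.5 1;0 0 0 2.5 0 -2 1;0 0 0 0 0 0 1")

```text
t: 7.55
position: [0.4946, -0.0554, 0.153]
eef_rot: [-179.3, -30.3, 9.6]
force: [-0.4, -0.3, -0.7]
opening: 0.0001
gripper_force: 0.0
```

Emit:
play_rows(steps="0 0 0 4 0 -4 1;0 0 0 4 0 -4 1;0 0 0 4 0 -4 1")

```text
t: 7.85
position: [0.4985, -0.0548, 0.1691]
eef_rot: [-179.3, -30.3, 9.6]
force: [0.2, 0.2, -0.6]
opening: 0.0002
gripper_force: 0.0
```

```bash
python3 - <<'E'
from h import *
import cv2
st()
cv2.imwrite('pics/c5.png',cv2.resize(r.camera('side')[:,:,::-1][80:240,180:393],(800,600),interpolation=cv2.INTER_CUBIC))
E
```

```text
t 7.85 lab mm [-78.9  -0.3 169.1] rot [-179.3  -30.3    9.6] F [ 0.2  0.2 -0.6] q [ 18.5   4.1  -9.7 133.4 -34.3  16.6 -40.4] op 0.0002
```

View pics/c5.png

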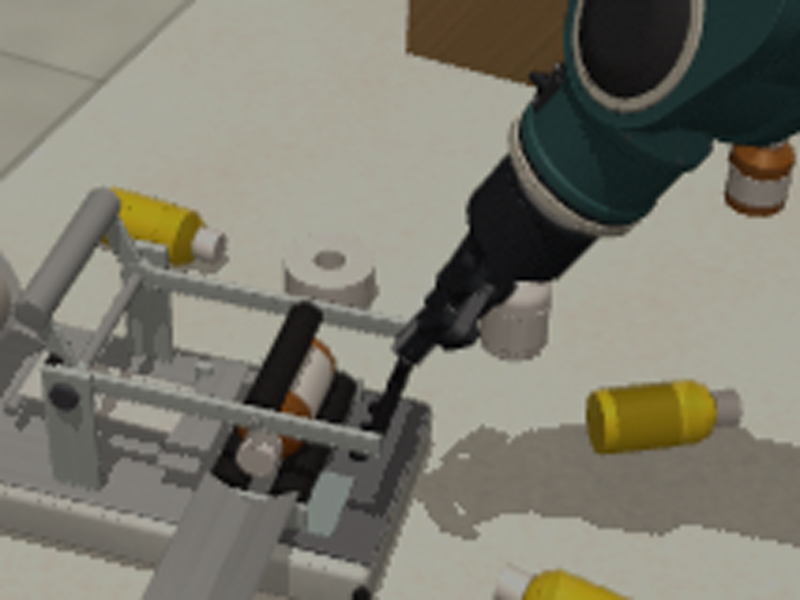

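```bash
python3 - <<'E'
from h import *
from scipy.spatial.transform import Rotation as R
P=np.load('P.npy')
for nm,lab,e,off,sc in [('c2 obs 565,330',(-139.8,-1.2,123.3),(-179.6,-29.4,9.5),(170,110),4),('c3 obs 425,310',(-100.1,-.5,176.5),(-179.4,-33.5,9.7),(170,80),3.333),('c5 obs 400,355',(-78.9,-.3,169.1),(-179.3,-30.3,9.6),(180,80),3.755)]:
    M=R.from_euler('xyz',e,degrees=True).as_matrix(); p=W(P,lab)[0]
    f=lambda X:((proj('side',X)-off)*sc).round(0).tolist()[0]
    print(nm,[(k,f(p+M@np.array(o)/1000)) for k,o in dict(body=(0,0,-48),tcp=(0,0,0),tip=(0,0,25)).items()])
    print('   bar mid',f(W(P,(-80,0,145))), 'ends',f(W(P,(-80,56,145))),f(W(P,(-80,-56,145))))
E
```

```text
c2 obs 565,330 [('body', [595.0, 295.0]), ('tcp', [553.0, 337.0]), ('tip', [531.0, 358.0])]
   bar mid [463.0, 294.0] ends [440.0, 351.0] [485.0, 240.0]
c3 obs 425,310 [('body', [453.0, 283.0]), ('tcp', [414.0, 318.0]), ('tip', [395.0, 336.0])]
   bar mid [386.0, 345.0] ends [367.0, 393.0] [404.0, 300.0]
c5 obs 400,355 [('body', [437.0, 320.0]), ('tcp', [397.0, 361.0]), ('tip', [378.0, 381.0])]
   bar mid [397.0, 388.0] ends [375.0, 442.0] [418.0, 337.0]
```

```bash
python3 - <<'E'
from h import *
p=np.array([.2414,-.5761,.2208])
for z in (-.025,-.012,0,.012,.025,.048): print(z,(proj('scene',p+[0,0,z])*1.5625).round(0),(proj('side',p+[0,0,z])*1.5625).round(0))
print('obs scene mid tips 114,131; side tips 697,125')
# base pedestal check: base centre on bench
print((proj('scene',[0,0,0])*1.5625).round(0),(proj('side',[0,0,0])*1.5625).round(0),(proj('scene',[[0,.1,0],[0,-.1,0],[.1,0,0]])*1.5625).round(0))
E
```

```text
-0.025 [[121. 155.]] [[682. 147.]]
-0.012 [[119. 149.]] [[683. 141.]]
0 [[118. 144.]] [[685. 135.]]
0.012 [[116. 138.]] [[687. 130.]]
0.025 [[114. 132.]] [[689. 123.]]
0.048 [[110. 121.]] [[692. 112.]]
obs scene mid tips 114,131; side tips 697,125
[[409. 182.]] [[730. 482.]] [[449. 182.]
 [369. 183.]
 [409. 203.]]
```

```bash
python3 - <<'E'
from h import *
from scipy.optimize import least_squares
from scipy.spatial.transform import Rotation as R
P=np.load('P.npy'); D=[]
for obs,lab,e,off,sc in [((563,335),(-139.8,-1.2,123.3),(-179.6,-29.4,9.5),(170,110),4),((425,315),(-100.1,-.5,176.5),(-179.4,-33.5,9.7),(170,80),3.333),((400,358),(-78.9,-.3,169.1),(-179.3,-30.3,9.6),(180,80),3.755)]:
    D.append(('side',np.array(obs)/sc+off,W(P,lab)[0],R.from_euler('xyz',e,degrees=True).as_matrix(),.025))
p0=np.array([.2414,-.5761,.2208]);M0=R.from_euler('xyz',(180,0,22.7),degrees=True).as_matrix()
D+=[('scene',np.array([114,132])/1.5625,p0,M0,.012),('side',np.array([697,127])/1.5625,p0,M0,.012)]
for k in('world','tool'):
    f=lambda b:np.concatenate([proj(n,p+M@[0,0,l]+(b if k=='world' else M@b))[0]-o for n,o,p,M,l in D])
    s=least_squares(f,np.zeros(3)); print(k,(s.x*1000).round(1),s.fun.round(1))
E
```

```text
world [-17.4  -4.9  26.7] [-0.1 -1.  -1.3 -0.9  1.7 -0.8  1.4  0.7  0.1  1.5]
tool [ -4.8  -2.3 -33.4] [ 0.6  0.3  0.   0.9  2.5  0.5  0.9  0.3 -3.8 -0.7]
```

```bash
python3 - <<'E'
from h import *
import cv2
st(); P=np.load('P.npy')
from scipy.spatial.transform import Rotation as R
s=r.read_state(); M=R.from_euler('xyz',s['eef_rot'],degrees=True).as_matrix(); p=s['position']
im=r.camera('wrist')[:,:,::-1].copy(); c=r.get_calibration('wrist')
print('cam in tool mm',(M.T@(-c['R'].T@c['t']-p)*1000).round(1), (c['R']@M).round(2).tolist())
print('bar',proj('wrist',W(P,[(-80,-56,145),(-80,0,145),(-80,56,145)])).round(0).tolist())
print('post/hinge',proj('wrist',W(P,[(130,-73,164),(130,73,164)])).round(0).tolist())
print('tcp,tip',proj('wrist',np.array([p,p+M@[0,0,.025]])).round(0).tolist())
cv2.imwrite('pics/w1.png',im); np.save('w.npy',im)
E
```

```text
t 7.9 lab mm [-78.3  -0.4 170. ] rot [-179.3  -30.3    9.6] F [1.  0.3 0.7] q [ 18.4   4.   -9.7 133.3 -34.2  16.7 -40.6] op -0.0
cam in tool mm [  66.8   -0.4 -151.6] [[0.0, 1.0, -0.0], [-0.96, 0.0, -0.27], [-0.27, 0.0, 0.96]]
bar [[335.0, 243.0], [250.0, 242.0], [166.0, 241.0]]
post/hinge [[345.0, -30.0], [160.0, -29.0]]
tcp,tip [[250.0, 235.0], [250.0, 220.0]]
```

View pics/w1.png

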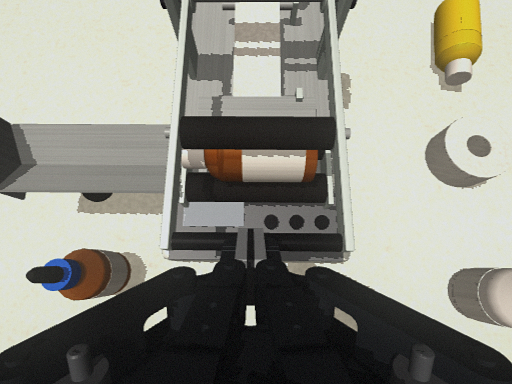

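The wrist view shows the fingertips at (250,228) over the bar (row 241), with the bar where my fit puts it at (250,242). So the fingertips end near the TCP, about 25 mm shorter than stated. I'll re-enter about 20 mm deeper.

Emit:
play_rows(steps="0 -0.035 0 -11 0 -6 1;0 0 0 -11 0 -6 1;0 0 0 -11 0 -6 1;0 0 0 -11 0 -6 1;0 0 0 -6 0 11 1;0 0 0 -6 0 11 1;0 0 0 -6 0 11 1;0 0 0 -6 0 11 1;0 0 0 -6 0 12 1;0 0 0 0 0 0 1;0 0 0 0 0 0 1")

```text
t: 9.05
position: [0.4491, -0.0627, 0.1052]
eef_rot: [-179.3, -28.2, 9.6]
force: [-0.3, 0.8, -0.4]
opening: -0.0002
gripper_force: 0.0
```

```bash
python3 -c "
from h import *
st()"
```

```text
t 9.05 lab mm [-129.     0.2  105.2] rot [-179.3  -28.2    9.6] F [-0.3  0.8 -0.4] q [ 17.3   8.1  -6.3 140.5 -62.   10.8  -9.6] op -0.0002
```

Emit:
play_rows(steps="0 0 0 7.7 0 1.2 1;0 0 0 7.7 0 1.2 1;0 0 0 7.7 0 1.2 1;0 0 0 7.7 0 1.2 1;0 0 0 4 0 0.6 1;0 0 0 3.7 0 0.6 1;0 0 0 0 0 0 1")

```text
t: 9.75
position: [0.4858, -0.0566, 0.1186]
eef_rot: [-179.3, -28.3, 9.7]
force: [-0.6, -1.1, -0.2]
opening: -0.0002
gripper_force: 0.0
```

Emit:
play_rows(steps="0 0 0 2.5 0 0 1;0 0 0 2.5 0 0 1;0 0 0 2.5 0 0 1;0 0 0 0 0 0 1")

```text
t: 10.15
position: [0.4917, -0.0555, 0.1216]
eef_rot: [-179.3, -28.3, 9.6]
force: [-0.6, -1.5, -1.3]
opening: -0.0001
gripper_force: 0.8
```

Emit:
play_rows(steps="0 0 0 2.5 0 0 1;0 0 0 2.5 0 0 1;0 0 0 0 0 0 1")

```text
t: 10.45
position: [0.4959, -0.0548, 0.1238]
eef_rot: [-179.3, -28.2, 9.6]
force: [-2.9, -3.0, -2.1]
opening: 0.0002
gripper_force: 2.0
```

```bash
python3 -c "
from h import *
st()"
```

```text
t 10.45 lab mm [-81.5   0.2 123.8] rot [-179.3  -28.2    9.6] F [-2.9 -3.  -2.1] q [  7.3   9.3   1.5 134.8 -46.6  13.1 -28. ] op 0.0002
```

Emit:
play_rows(steps="0 0 0 4.7 0 -6 1;0 0 0 4.7 0 -6 1;0 0 0 4.7 0 -6 1;0 0 0 0 0 0 1")

```text
t: 10.85
position: [0.5004, -0.0542, 0.1473]
eef_rot: [-179.3, -28.3, 9.7]
force: [-1.7, -1.5, -1.2]
opening: -0.0001
gripper_force: 1.5
```

```bash
python3 - <<'E'
from h import *
import cv2
st()
cv2.imwrite('pics/c6.png',cv2.resize(r.camera('side')[:,:,::-1][80:240,180:393],(800,600),interpolation=cv2.INTER_CUBIC))
E
```

```text
t 10.85 lab mm [-77.    0.  147.3] rot [-179.3  -28.3    9.7] F [-1.7 -1.5 -1.2] q [  2.9   6.7   5.9 133.4 -38.   16.2 -37.1] op -0.0001
```

View pics/c6.png

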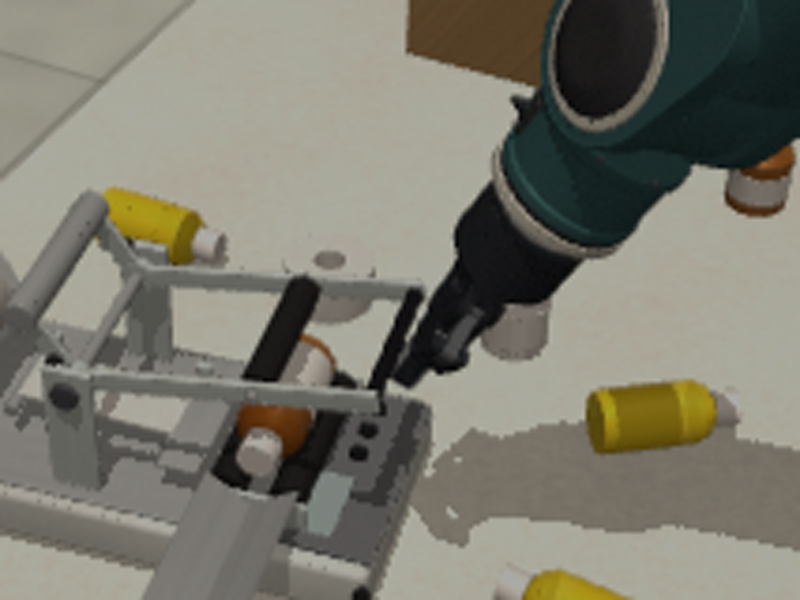

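The pressure arm is rising on the fingers (the bar is lifted at crop (400,340)), and the bottle hasn't moved. I'll keep following the arc.

Emit:
play_rows(steps="0 0 0 5.3 0 -5.3 1;0 0 0 5.3 0 -5.5 1;0 0 0 5.3 0 -5.5 1;0 0 0 5.3 0 -5.5 1;0 0 0 6.6 0 -5.1 1;0 0 0 6.6 0 -5.1 1;0 0 0 6.6 0 -5.1 1;0 0 0 6.6 0 -5.1 1;0 0 0 6.6 0 -5.1 1")

```text
t: 11.8
position: [0.5254, -0.0505, 0.2144]
eef_rot: [-179.3, -28.3, 9.6]
force: [-2.2, 1.6, -1.1]
opening: -0.0001
gripper_force: 0.7
```

```bash
python3 -c "
from h import *
st()"
```

```text
t 11.8 lab mm [-51.7  -0.5 214.4] rot [-179.3  -28.3    9.6] F [-2.2  1.6 -1.1] q [ -1.9   2.1   9.4 127.1 -21.5  25.4 -55.3] op -0.0001
```

Emit:
play_rows(steps="0 0 0 6.2 0 -3.2 1;0 0 0 6.2 0 -3.2 1;0 0 0 6.2 0 -3.2 1;0 0 0 6.2 0 -3.2 1;0 0 0 6.2 0 -3.2 1;0 0 0 6.2 0 -3.2 1;0 0 0 6.7 0 -1.9 1;0 0 0 6.7 0 -1.9 1;0 0 0 6.7 0 -1.9 1")

```text
t: 12.7
position: [0.5638, -0.0444, 0.2635]
eef_rot: [-179.3, -28.3, 9.6]
force: [-1.0, -0.3, 0.2]
opening: 0.0002
gripper_force: 0.3
```

Emit:
play_rows(steps="0 0 0 6.7 0 -1.9 1;0 0 0 6.7 0 -1.9 1;0 0 0 6.7 0 -1.9 1;0 0 0 7 0 -0.6 1;0 0 0 7 0 -0.6 1;0 0 0 7 0 -0.6 1")

```text
t: 13.3
position: [0.596, -0.0391, 0.2894]
eef_rot: [-179.3, -28.3, 9.6]
force: [-0.0, 0.2, -0.1]
opening: 0.0
gripper_force: 0.0
```

```bash
python3 - <<'E'
from h import *
import cv2
st()
cv2.imwrite('pics/c7.png',cv2.resize(np.hstack([r.camera('side')[:,:,::-1][40:240,120:320],r.camera('scene')[:,:,::-1][100:300,180:380]]),(800,400),interpolation=cv2.INTER_CUBIC))
E
```

```text
t 13.3 lab mm [ 19.9  -1.1 289.4] rot [-179.3  -28.3    9.6] F [-0.   0.2 -0.1] q [ -3.9   4.1   9.2 113.9 -14.3  35.5 -65.4] op 0.0
```

```bash
cat >> h.py <<'E'
def dark(th,n,im):
    P=np.load('P.npy'); y=np.linspace(-48,48,25); B=W(P,np.c_[130-210*np.cos(th)+0*y,y,145+210*np.sin(th)+0*y])
    return np.median([min(im[int(v)+d,int(u)].max() for d in(-1,0,1)) for u,v in proj(n,B)])
def armang():
    for n in('scene','side'):
        im=r.camera(n); print(n,{t:int(dark(t,n,im)) for t in(0,.3,.6,.9,1.1,1.3,1.4,1.45,1.5,1.55)})
E
python3 -c "
from h import *
armang(); st()"
```

```text
scene {0: 0, 0.3: 171, 0.6: 71, 0.9: 6, 1.1: 10, 1.3: 6, 1.4: 43, 1.45: 57, 1.5: 70, 1.55: 72}
side {0: 111, 0.3: 162, 0.6: 162, 0.9: 48, 1.1: 15, 1.3: 161, 1.4: 161, 1.45: 161, 1.5: 124, 1.55: 144}
t 13.5 lab mm [ 19.3  -1.  288.9] rot [-179.3  -28.3    9.6] F [-0.   0.1  0. ] q [ -3.9   4.1   9.2 114.  -14.3  35.4 -65.4] op -0.0001
```

Emit:
play_rows(steps="0 0 0 6 0 0 1;0 0 0 6 0 0 1;0 0 0 6 0 0 1;0 0 0 6 0 0.6 1;0 0 0 6 0 0.6 1;0 0 0 0 0 0 1;0 0 0 0 0 0 1")

```text
t: 14.2
position: [0.6221, -0.0346, 0.3021]
eef_rot: [-179.3, -28.3, 9.6]
force: [-0.4, -0.2, -0.4]
opening: 0.0002
gripper_force: 0.0
```

```bash
python3 - <<'E'
from h import *
import cv2
armang(); st()
cv2.imwrite('pics/c8.png',cv2.resize(np.hstack([r.camera('side')[:,:,::-1][40:240,120:320],r.camera('scene')[:,:,::-1][80:280,180:380]]),(800,400),interpolation=cv2.INTER_CUBIC))
E
```

```text
scene {0: 18, 0.3: 171, 0.6: 21, 0.9: 38, 1.1: 39, 1.3: 37, 1.4: 43, 1.45: 25, 1.5: 14, 1.55: 5}
side {0: 111, 0.3: 163, 0.6: 163, 0.9: 162, 1.1: 19, 1.3: 162, 1.4: 142, 1.45: 160, 1.5: 13, 1.55: 110}
t 14.3 lab mm [ 46.1  -1.1 302.1] rot [-179.3  -28.3    9.6] F [-0.1  0.8  0.5] q [ -4.4   6.2   9.1 109.9 -13.7  37.3 -66.9] op 0.0003
```

The side view now shows the bar dark at the 1.5 rad position and nowhere below it, so the arm is over balance and at its stop. I'll retreat and go to the bottle's base end on the right.

Emit:
play_rows(steps="0 0 0 -14.7 0 -7.9 1;0 0 0 -14.7 0 -7.9 1;0 0 0 -14.7 0 -7.9 1;0 -0.083 0 0 0 0 1;0 -0.083 0 0 0 0 1;0 -0.083 0 0 0 0 1;0 0 0 0 27 0 1;0 0 0 0 28 0 1;0 0 0 0 28 0 1;0 0 0 0 27 0 1;0 0 0 0 0 0 1")

```text
t: 15.5
position: [0.5916, -0.1555, 0.3008]
eef_rot: [-179.4, -14.0, 9.6]
force: [-0.7, 0.4, -0.6]
opening: -0.0002
gripper_force: 0.0
```

Emit:
play_rows(steps="0 0 0 -7.4 0 29 1;0 0 0 -7.4 0 29 1;0 0 0 -7.4 0 29 1;0 0 0 -7.4 0 29 1;0 0 0 -7.4 0 29 1;0 0 0 0 0 0 1;0 0 0 0 0 0 1")

```text
t: 16.2
position: [0.591, -0.1499, 0.1521]
eef_rot: [-179.3, -14.0, 9.8]
force: [-0.4, 0.3, 0.6]
opening: -0.0001
gripper_force: 0.0
```

```bash
python3 - <<'E'
from h import *
armang(); st(); P=np.load('P.npy')
def bot(): 
    im=r.camera('scene')
    # amber / row profile along bottle top line
    y=np.arange(-80,250,4.); px=proj('scene',W(P,np.c_[0*y+5,y,0*y+128]))
    print([(int(a),im[int(v),int(u)].tolist()) for a,(u,v) in zip(y,px)][:40])
bot()
E
```

```text
scene {0: 20, 0.3: 176, 0.6: 24, 0.9: 42, 1.1: 37, 1.3: 40, 1.4: 44, 1.45: 30, 1.5: 17, 1.55: 3}
side {0: 113, 0.3: 116, 0.6: 17, 0.9: 164, 1.1: 163, 1.3: 163, 1.4: 143, 1.45: 161, 1.5: 13, 1.55: 111}
t 16.3 lab mm [  -3.  -109.9  153.3] rot [-179.4  -14.1    9.8] F [ 0.  -0.  -0.3] q [  5.6  20.9  11.  108.8 -16.7  39.1 -52.6] op 0.0001
[(-80, [137, 130, 125]), (-76, [138, 134, 124]), (-72, [99, 94, 90]), (-68, [106, 104, 99]), (-64, [89, 87, 84]), (-60, [89, 91, 85]), (-56, [118, 118, 109]), (-52, [85, 78, 74]), (-48, [128, 77, 28]), (-44, [125, 71, 28]), (-40, [177, 174, 165]), (-36, [180, 180, 172]), (-32, [178, 175, 168]), (-28, [177, 175, 166]), (-24, [180, 179, 168]), (-20, [177, 175, 167]), (-16, [176, 175, 166]), (-12, [179, 177, 169]), (-8, [177, 174, 165]), (-4, [177, 175, 166]), (0, [177, 175, 164]), (4, [179, 178, 168]), (8, [181, 184, 181]), (12, [124, 65, 18]), (16, [120, 70, 21]), (20, [124, 77, 33]), (24, [123, 72, 27]), (28, [100, 49, 2]), (32, [111, 65, 26]), (36, [102, 54, 14]), (40, [142, 134, 123]), (44, [140, 134, 125]), (48, [139, 129, 123]), (52, [148, 138, 130]), (56, [163, 154, 147]), (60, [125, 117, 111]), (64, [148, 144, 133]), (68, [186, 180, 165]), (72, [183, 177, 163]), (76, [178, 172, 159])]
```

Emit:
play_rows(steps="0 0 0 -3 0 15 1;0 0 0 -3 0 15 1;0 0 0 -3 0 13 1;0 0 0 3 0 0 1;0 0 0 0 0 0 1;0 0 0 0 0 0 1")

```text
t: 16.95
position: [0.5958, -0.149, 0.1092]
eef_rot: [-179.4, -14.1, 9.8]
force: [-0.3, -0.6, 0.2]
opening: -0.0006
gripper_force: 0.0
```

```bash
python3 - <<'E'
from h import *
import cv2
st()
a=r.camera('side')[:,:,::-1][80:240,150:310];b=r.camera('scene')[:,:,::-1][90:250,160:320]
cv2.imwrite('pics/c9.png',np.vstack([np.hstack([cv2.resize(i,(400,400),interpolation=cv2.INTER_CUBIC) for i in(a,b)])]))
P=np.load('P.npy'); s=r.read_state()
from scipy.spatial.transform import Rotation as R
M=R.from_euler('xyz',s['eef_rot'],degrees=True).as_matrix()
for L in(-40,-20,0,25):
    X=s['position']+M@[0,0,L/1000]
    print(L,((proj('side',X)-[150,80])*2.5).round(0),((proj('scene',X)-[160,90])*2.5+[400,0]).round(0))
E
```

```text
t 16.95 lab mm [   1.3 -109.4  109.2] rot [-179.4  -14.1    9.8] F [-0.3 -0.6  0.2] q [  6.6  24.8   9.7 110.  -18.8  34.3 -50.6] op -0.0006
-40 [[302. 180.]] [[498. 224.]]
-20 [[297. 193.]] [[500. 242.]]
0 [[293. 206.]] [[503. 260.]]
25 [[287. 221.]] [[506. 282.]]
```

View pics/c9.png

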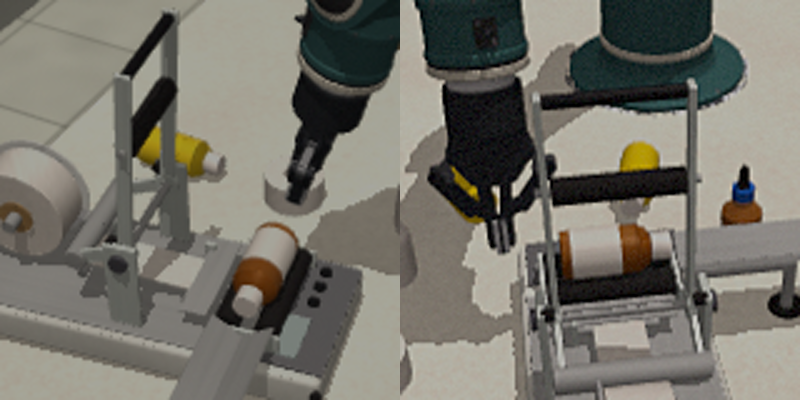

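The fork stands upright and the bottle lies on the rollers. The fingertips are at side (295,203) and scene (503,250), about 8 mm short of the TCP, so I'll lower 14 mm to put them just below the bottle axis and then push along +y.

Emit:
play_rows(steps="0 0 0 -3.4 0 13.6 1;0 0 0 0 0 0 1;0 0 0 0 -10 0 1;0 0 0 0 -10 0 1;0 0 0 0 -8 0 1;0 0 0 0 -6 0 1;0 0 0 0 -5 0 1;0 0 0 0 -5 0 1;0 0 0 0 -5 0 1;0 0 0 0 -5 0 1")

```text
t: 18.05
position: [0.5859, -0.0954, 0.0949]
eef_rot: [-179.4, -14.0, 9.8]
force: [0.1, -1.8, -0.0]
opening: 0.0
gripper_force: 0.8
```

Emit:
play_rows(steps="0 0 0 0 -6 0 1;0 0 0 0 -6 0 1;0 0 0 0 -6 0 1;0 0 0 0 -6 0 1;0 0 0 0 -6 0 1")

```text
t: 18.55
position: [0.5806, -0.0654, 0.0952]
eef_rot: [-179.3, -14.0, 9.8]
force: [-0.3, -1.4, 1.0]
opening: -0.0001
gripper_force: 0.7
```

```bash
cat >> h.py <<'E'
def bot():
    P=np.load('P.npy'); im=r.camera('scene').astype(int); y=np.arange(-80,220,4.); o=[]
    for a,(u,v) in zip(y,proj('scene',W(P,np.c_[0*y+5,y,0*y+128]))):
        c=im[int(v),int(u)]; o.append('A' if c[0]-c[2]>60 else 'w' if c.min()>155 else 'k' if c.max()<50 else '.')
    print('y -80..216 step 4:',''.join(o), 'amber y',[int(a) for a,k in zip(y,o) if k=='A'])
E
python3 -c "
from h import *
st(); bot(); armang()"
```

```text
t 18.55 lab mm [  0.2 -24.5  95.2] rot [-179.3  -14.     9.8] F [-0.3 -1.4  1. ] q [ -2.7  23.2  10.2 115.1 -17.2  29.8 -59.8] op -0.0001
y -80..216 step 4: ...........kk....k.A.wwwwwwwwwwww.AAAAAA..........k....AAA...wwwww..wwwww.. amber y [-4, 56, 60, 64, 68, 72, 76, 140, 144, 148]
scene {0: 15, 0.3: 22, 0.6: 24, 0.9: 33, 1.1: 26, 1.3: 63, 1.4: 48, 1.45: 32, 1.5: 14, 1.55: 6}
side {0: 117, 0.3: 169, 0.6: 19, 0.9: 168, 1.1: 168, 1.3: 168, 1.4: 147, 1.45: 166, 1.5: 14, 1.55: 115}
```

Emit:
play_rows(steps="0 0 0 0 -7 0 1;0 0 0 0 -7 0 1;0 0 0 0 -7 0 1;0 0 0 0 -7 0 1;0 0 0 0 -7 0 1;0 0 0 0 -7 0 1;0 0 0 0 -7 0 1;0 0 0 0 -7 0 1;0 0 0 0 -7 0 1;0 0 0 0 -7 0 1;0 0 0 0 -7 0 1;0 0 0 0 -7 0 1")

```text
t: 19.9
position: [0.566, 0.0173, 0.0961]
eef_rot: [-179.3, -14.0, 9.8]
force: [0.0, -1.1, -0.9]
opening: -0.0003
gripper_force: 0.5
```

```bash
python3 -c "
from h import *
st(); bot(); armang()"
```

```text
t 19.9 lab mm [-0.3 59.6 96.1] rot [-179.3  -14.     9.8] F [ 0.  -1.1 -0.9] q [-13.7  21.3  11.9 118.  -14.1  27.8 -71.5] op -0.0003
y -80..216 step 4: ................................kk.k..k....wwwwwwwwwww.AAAAAAww.w...w.w.... amber y [140, 144, 148, 152, 156, 160]
scene {0: 17, 0.3: 118, 0.6: 21, 0.9: 44, 1.1: 42, 1.3: 61, 1.4: 67, 1.45: 27, 1.5: 14, 1.55: 2}
side {0: 172, 0.3: 127, 0.6: 35, 0.9: 24, 1.1: 171, 1.3: 171, 1.4: 150, 1.45: 169, 1.5: 14, 1.55: 118}
```

Emit:
play_rows(steps="0 0 0 0 -5 0 1;0 0 0 0 -5 0 1;0 0 0 0 -5 0 1;0 0 0 0 0 0 1;0 0 0 0 0 0 1;0 0 0 0 10 0 1;0 0 0 0 20 0 1;0 0 0 0 20 0 1;0 0 0 -7 0 -27 1;0 0 0 -7 0 -27 1;0 0 0 -7 0 -27 1;0 0 0 0 0 0 1")

```text
t: 21.25
position: [0.5333, -0.0269, 0.1721]
eef_rot: [-179.4, -14.2, 9.7]
force: [0.8, 0.2, 0.1]
opening: -0.0001
gripper_force: 0.0
```

```bash
python3 - <<'E'
from h import *
from scipy.optimize import least_squares
import cv2
st(); bot(); armang()
P=np.load('P.npy')
# side check: amber/cap pixels centroid vs predicted for several y
for n in('side','scene'):
    im=r.camera(n).astype(int); m=((im[...,0]-im[...,2]>60)&(im[...,1]<im[...,0]*.75)).astype('uint8')
    for y in(110,120,130,140): pass
    u,v=proj(n,W(P,(0,165,107)))[0]; k,l,stt,c=cv2.connectedComponentsWithStats(m)
    for i in range(1,k):
        if stt[i,4]>8 and np.hypot(*(c[i]-[u,v]))<40: print(n,c[i].round(1),stt[i].tolist())
    print({y:proj(n,W(P,(0,y,107))).round(0).tolist() for y in(70,85,95,150,165,175)})
E
```

```text
t 21.25 lab mm [-40.   21.4 172.1] rot [-179.4  -14.2    9.7] F [0.8 0.2 0.1] q [-11.2  11.3  14.2 119.1 -10.7  36.6 -69.9] op -0.0001
y -80..216 step 4: .....................................ww....AA.wwwwwwwwwwwwAAAAAA....w.w.... amber y [92, 96, 152, 156, 160, 164, 168, 172]
scene {0: 18, 0.3: 77, 0.6: 21, 0.9: 18, 1.1: 17, 1.3: 17, 1.4: 16, 1.45: 19, 1.5: 13, 1.55: 4}
side {0: 168, 0.3: 168, 0.6: 20, 0.9: 168, 1.1: 167, 1.3: 167, 1.4: 146, 1.45: 165, 1.5: 13, 1.55: 114}
side [245.  206.5] [237, 204, 15, 8, 29]
side [234.5 228.3] [225, 221, 19, 17, 223]
{70: [[248.0, 206.0]], 85: [[246.0, 210.0]], 95: [[244.0, 212.0]], 150: [[237.0, 228.0]], 165: [[235.0, 232.0]], 175: [[234.0, 235.0]]}
scene [305.2 179.4] [289, 171, 26, 19, 171]
scene [281.5 183.4] [279, 178, 5, 14, 41]
{70: [[271.0, 187.0]], 85: [[277.0, 186.0]], 95: [[281.0, 186.0]], 150: [[302.0, 184.0]], 165: [[307.0, 183.0]], 175: [[311.0, 183.0]]}
```

The bottle's base band now starts at y ≈ 90 mm, so its middle is at about 130 mm. The arm is still at 1.5 rad and the fingers are clear, so I'm handing in.

```bash
python3 -c "
from cell import r
print(r.finish_job())"
```

```text
the job is handed in; nothing more can be done
None
```

I handed the job in after about 21 s: by camera measurement the pressure arm stands raised at its stop (about 1.5 rad), the bottle lies in the trough with its middle about 130 mm along, and the fingers are clear; no verdict was shown.

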